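# Fill the filter basket from the block dispenser and seat it in the filter

## Task

Take the grey filter basket by its upright grip, hold it up under the mouth of the sloping chute and push the hanging steel plate back with the basket's wall, so that all four ceramic blocks slide into the basket and none lands on the shelf. Then put the filled basket fully home in the open well of the black filter case, level, and let go of it. Leave the tub, the air pump, the vial stand and the scraper where they are.

Things in the scene. Friction and masses are not known exactly. Their poses are not given: they have to be found in the camera images.
- shelf: the white laminate shelf the robot stands on; top at z = 0
- dispenser: aluminium gravity dispenser, fixed: straight open-topped channel (chute) on legs, falling at 0.56 rad towards the dispenser's own -x. Origin on the shelf straight below the lip's middle; x back under the chute, y across. Channel 44 mm wide inside (76 mm over all), walls 40 mm, 285 mm long, slippery. Foot x = 58 to 262 mm, y within 50 mm; below the lip only the release is nearer than that
- chute_lip (a point): middle of the lower edge of the chute's floor, 150 mm above the shelf, where the blocks slide off towards the dispenser's -x
- release (a joint): sprung steel rocker on the chute, rad. 0 at rest: a stop bar stands 15 mm up at the lip and holds the blocks. Its push plate, pushed back to the dispenser's +x, swings it to 0.34 at most about a pin across the chute at dispenser x = 53, z = 197 mm. Blocks start to go from about 0.13; hold at about 0.28 for 1 to 2 s till the chute is empty. 0.5 to 2 N at the plate; springs shut
- push_plate (a point): middle of the front (-x) face of the push plate, upright steel, 72 mm wide (y), 58 mm high, hanging below the lip: at rest its face is at dispenser x = 12 mm, z = 67 to 125 mm; at z = 93 mm it has moved 28 mm towards +x at 0.28 rad. Pushed in, the stop bar comes down to z = 121 mm: keep the basket's rim below 110 mm
- block1: porous white ceramic filter block, a bar with rounded ends and edges, 60 x 40 x 28 mm (its x, y, z), 35 to 65 g, origin at its centre; it waits in the chute in single file with its x axis up the slope, number 1 of four counted from the lip
- block2: porous white ceramic filter block, a bar with rounded ends and edges, 60 x 40 x 28 mm (its x, y, z), 35 to 65 g, origin at its centre; it waits in the chute in single file with its x axis up the slope, number 2 of four counted from the lip
- block3: porous white ceramic filter block, a bar with rounded ends and edges, 60 x 40 x 28 mm (its x, y, z), 35 to 65 g, origin at its centre; it waits in the chute in single file with its x axis up the slope, number 3 of four counted from the lip
- block4: porous white ceramic filter block, a bar with rounded ends and edges, 60 x 40 x 28 mm (its x, y, z), 35 to 65 g, origin at its centre; it waits in the chute in single file with its x axis up the slope, number 4 of four counted from the lip
- basket: grey plastic open filter basket with slotted walls, loose, 130 to 210 g: 140 mm long (x), 100 wide (y), 75 high, walls and floor 3 mm; origin at the centre of its underside. Solid upright grip lug inside the middle of its -x wall: x = -70 to -56 mm, 26 mm wide in y, top at z = 130. Pinch it across y from above at about z = 108; grip hard (about 50 N), the load hangs to one side
- filter: black plastic filter case, lid off, fixed: base 176 x 136 (x, y) x 50 mm high, on it a rectangular well 146 x 106 mm inside (3 mm play round the basket), floor at z = 50 mm, walls to 116, flared lead-in rim 5 mm wider to 120. Origin on the shelf under the well's centre, x along its length (hose tails on +x). The basket fits either way round; home, its rim is at 125 mm
- well_floor (a point): centre of the well's floor in the filter case, 50 mm above the shelf; the basket's origin comes here when it is home
- tub: bystander: green plastic tub with flip-top lid, closed, 114 x 80 x 92 mm, loose; origin at the centre of its underside
- air_pump: bystander: black plastic air pump with a toggle switch, 125 x 80 x 92 mm, loose; origin at the centre of its underside
- vial_stand: bystander: white plastic stand with two glass vials, 60 x 110 x 94 mm, loose; origin at the centre of its underside
- scraper: bystander: stainless steel scraper, lying, 210 mm long (x), head 84 mm wide, 22 mm high, loose; origin on the shelf under its middle
Things that resemble listed ones, but are neither listed nor needed, are in the scene too. What is shaped like the block1 but brown or red is not meant.

How it is judged (in metres and radians):
On the way, in this order (a step that is already met when the one before it is completed fails the run):
1. the basket, held in the gripper clear of the shelf, is under the chute's lip (contact force between the fingers and basket above 0.5 N and height (world z) of basket above 0.006 m and x of chute_lip in the frame of basket between -0.03 and 0.075 m and y of chute_lip in the frame of basket between -0.035 and 0.035 m and z of chute_lip in the frame of basket between 0.08 and 0.18 m), for 0.1 s.
2. all four blocks are in the basket while the gripper holds it clear of the shelf (contact force between the fingers and basket above 0.5 N and height (world z) of basket above 0.006 m and x of block1 in the frame of basket between -0.066 and 0.066 m and y of block1 in the frame of basket between -0.046 and 0.046 m and z of block1 in the frame of basket between 0.008 and 0.085 m and x of block2 in the frame of basket between -0.066 and 0.066 m and y of block2 in the frame of basket between -0.046 and 0.046 m and z of block2 in the frame of basket between 0.008 and 0.085 m and x of block3 in the frame of basket between -0.066 and 0.066 m and y of block3 in the frame of basket between -0.046 and 0.046 m and z of block3 in the frame of basket between 0.008 and 0.085 m and x of block4 in the frame of basket between -0.066 and 0.066 m and y of block4 in the frame of basket between -0.046 and 0.046 m and z of block4 in the frame of basket between 0.008 and 0.085 m), for 0.2 s.
At the end, for the whole second after the job is handed in: All four blocks lie in the basket (centres within its walls and not more than 85 mm above its underside); the basket stands level (0.05 rad) on the floor of the filter's well (underside within 4 mm of the floor, centre within 7 mm, lengthways to 0.08 rad, either way round), everything at rest (x of block1 in the frame of basket between -0.066 and 0.066 m and y of block1 in the frame of basket between -0.046 and 0.046 m and z of block1 in the frame of basket between 0.008 and 0.085 m and x of block2 in the frame of basket between -0.066 and 0.066 m and y of block2 in the frame of basket between -0.046 and 0.046 m and z of block2 in the frame of basket between 0.008 and 0.085 m and x of block3 in the frame of basket between -0.066 and 0.066 m and y of block3 in the frame of basket between -0.046 and 0.046 m and z of block3 in the frame of basket between 0.008 and 0.085 m and x of block4 in the frame of basket between -0.066 and 0.066 m and y of block4 in the frame of basket between -0.046 and 0.046 m and z of block4 in the frame of basket between 0.008 and 0.085 m and horizontal distance between basket and well_floor below 0.007 m and height (world z) of basket between 0.044 and 0.054 m and angle between basket's own z axis and vertical below 0.05 rad and angle between the x axis of basket and the x axis of filter, either way round below 0.08 rad and linear speed of basket below 0.02 m/s and linear speed of each of block1, block2, block3, block4 below 0.03 m/s); the robot touches nothing.
It fails at once if a block touches the shelf (contact force between any of block1, block2, block3, block4 and shelf above 0.05 N).
It fails at once if a bystander is shifted by more than 25 mm (distance of any of tub, air_pump, vial_stand, scraper from where it was at the start of the episode above 0.025 m).
It also fails if it takes over 51 s, if anything falls off the work surface, if the arm or the gripper's body presses on something with over 40 N, if the wrist force passes 120 N, or if a joint passes its speed limit or range.

## Robot

A 6-joint arm with a two-finger parallel gripper is mounted at the origin on the work surface. World frame = base frame: x ahead of the robot, y to its left, z up, the work surface at z = 0. Lengths are in mm, angles in degrees, forces in N, time in s.
With the tool pointing down it reaches from about 350 to 975 mm from the base axis. Payload 7.1 kg.
Tool frame: the origin (TCP) lies at the very end of the fingers, on their centre line; the grasp point (between the pads) lies 19 mm behind it; x points along the fingers, y is the direction in which the jaws open and shut, and the axes are right-handed (so a half turn about x gives the same grasp; the last joint's range is limited). The gripper opens to 88 mm and grips with 3 to 60 N. Pads are 20 mm wide; open, the fingers measure 115 mm over their backs; the gripper's body (75 mm by 178 mm) begins 61 mm behind the grasp point.
Start: joints at [-76.375, 24.242, 93.386, -0, 62.372, -1.089], TCP at [158.761, -604.483, 222.675] pointing down, gripper open.
Joint ranges: [-172.04, 172.04], [-51.8, 120.97], [4.93, 147.93], [-75.15, 255.16], [6.16, 154.13], [-145.62, 145.62]. Speed limits (degrees/s): [136.94, 136.94, 172.46, 180, 180, 180].

## Interface

Orientations are given as [roll, pitch, yaw] about the fixed x, y, z axes, in that order (R = Rz(yaw) Ry(pitch) Rx(roll)).
In Python, from plant import get_state, get_image, camera_info, hand_in, look_for, outline_of, spot_point gives the robot as it stands. The module is installed in compiled form; this text tells all that it offers.
- The arm moves only by the tool step_arm, never from a script. Its argument "deltas" is a list that holds one entry, the list of rows, each a list of 5 numbers: the opening, from 0 (shut) to 1 (fully open), then the shift along the tool's x, y, z in units of 10 cm (1.0 is 10 cm), then the turn about the tool's x in units of 120 degrees (1.0 is 120 degrees). A call has 1 to 12 rows; each row is the pose to reach, as a shift and turn from the pose commanded when the call began, along the tool's axes at that moment; what a row does not reach only later rows make up. A row lasts 1/8 s, in which the tool goes at most 62.5 mm and 10.7 degrees, less where a joint would pass 70% of its speed; a pose out of reach is approached as far as the arm can. A call with a number of a shift or a turn outside -1 to 1 is refused whole. A call with a gripper value outside its range is refused whole. The fingers move at their own pace and stop on an object; "newtons" is the grip in N (left out, the last holds). Time passes only in rows, so rows that repeat a pose let the fingers close. It gives the time, the measured TCP pose, the force and the opening at its end, in the units of the state.
- get_state(): the state, without advancing time (a new reading comes with each control period).
- get_image(name): name is "scene" or "top"; returns the picture (400x640x3 uint8, red, green, blue); there is no depth.
- camera_info(name): a dict with "intrinsics" (3x3 intrinsics, pixels), "rvec" (rotation vector, rad) and "tvec" (3), from world to camera coordinates, as OpenCV has them. Camera axes: x right, y down, z forward; pixel columns grow to the right and rows downward; lengths in mm; the calibration is good to about 2 mm. A picture is of the moment at which its call begins. camera_info takes no time and is no camera call.
- hand_in(): hands the job in, once; it reports no verdict.
Trained networks look in the newest picture that a camera, given by its name, has taken for a name from the list of things; names that differ only in an ending like _2 or _b are one class to them, and where a whole thing is asked for, a point or a joint stands for the part that bears it (a point fixed in the world has none). Each returns a list of dicts, best first, with "p" (0 to 1); they miss things now and then, are a little off and sometimes report something else, mostly with a low value. They report only what shows in the picture. A call takes as long as a camera call. They do not tell look-alikes from the thing itself.
- look_for(thing, camera): "at" ([x, y, z] in mm, in world coordinates, good to about 4 mm: the middle of the surface that is visible of it).
- outline_of(thing, camera): "mask" (400x640 bool, what is visible of it).
- spot_point(thing, camera): "at" ([x, y, z] in mm, in world coordinates, good to about 4 mm: a listed point, or the origin of a listed thing).
The state is a dict: "time": time; "joint_pos": joint angles; "joint_vel": joint speeds; "effort": joint torques, N m; "tcp_pos": TCP position; "eef_rot": TCP orientation; "contact_force": force on the tool from outside, world axes, zero at the start; "torque": the same for the moment, N m; "width": opening from 0.0 (shut) to 1.0 (fully open).
Only numpy, scipy, OpenCV 4.12 (cv2) and the standard library are available. Lean on these libraries where they do the work, as an engineer would, in place of code of your own. Each camera call takes 0.05 s, during which the arm holds its last target. There are 200 camera calls.

## Working session

There is one attempt and no reset: what is moved stays moved. The work goes in short steps, Python scripts to look and compute and a tool call to move; the robot and the scene stay as the last step left them, time stands still between calls to the robot, and variables do not carry over. Pictures are saved under pics/ and viewed, about 8 in all and at most 12, crops included, and the job is handed in when it is done.

Besides the shell and the picture viewer there is one more tool, called as name(argument=value, ...) on one line, values as JSON. step_arm: Moves the arm, as the interface text tells. Its arguments: {"type":"object","properties":{"deltas":{"type":"array"},"newtons":{"type":"number"}},"required":["deltas"]}

```bash
mkdir -p pics; python3 - <<'E'
from plant import *
import cv2, numpy as np
for c in ("scene","top"):
    im=get_image(c); cv2.imwrite(f"pics/{c}0.png",im[:,:,::-1])
    for t in ("basket","filter","dispenser","chute_lip","push_plate","well_floor","block1","tub","air_pump","vial_stand","scraper"):
        r=spot_point(t,c); print(c,t,[(np.round(d["at"]).tolist(),round(d["p"],2)) for d in r[:4]])
s=get_state(); print(s["time"],s["tcp_pos"],s["eef_rot"],s["width"])
E
```

```text
scene basket []
scene filter [([533.0, -293.0, -1.0], 0.66), ([547.0, 353.0, 269.0], 0.52), ([549.0, 304.0, 241.0], 0.37)]
scene dispenser [([564.0, 194.0, -2.0], 0.89)]
scene chute_lip [([556.0, 179.0, 151.0], 0.78), ([550.0, 301.0, 242.0], 0.3)]
scene push_plate [([555.0, 202.0, 98.0], 0.84)]
scene well_floor [([535.0, -296.0, 49.0], 0.91)]
scene block1 [([549.0, 302.0, 242.0], 0.45), ([556.0, 200.0, 178.0], 0.4), ([551.0, 255.0, 208.0], 0.4), ([544.0, 354.0, 271.0], 0.39)]
scene tub [([751.0, 202.0, 3.0], 0.94), ([534.0, -294.0, 48.0], 0.7)]
scene air_pump [([746.0, -6.0, -4.0], 0.81)]
scene vial_stand [([745.0, -171.0, 4.0], 0.68)]
scene scraper [([312.0, 299.0, -4.0], 0.92)]
top basket [([497.0, -4.0, -0.0], 0.57)]
top filter [([536.0, -297.0, 2.0], 0.95)]
top dispenser [([747.0, -174.0, 1.0], 0.49), ([546.0, 352.0, 276.0], 0.19)]
top chute_lip [([559.0, 185.0, 152.0], 0.95), ([535.0, -296.0, 4.0], 0.59)]
top push_plate [([559.0, 198.0, 97.0], 0.45)]
top well_floor []
top block1 [([544.0, 352.0, 274.0], 0.88), ([552.0, 299.0, 238.0], 0.81), ([450.0, 191.0, 11.0], 0.79), ([419.0, 318.0, 13.0], 0.74)]
top tub [([753.0, 204.0, 3.0], 0.87), ([557.0, 200.0, 175.0], 0.68)]
top air_pump [([741.0, -9.0, -2.0], 0.71), ([553.0, 302.0, 239.0], 0.63)]
top vial_stand [([744.0, -174.0, 2.0], 0.76)]
top scraper [([308.0, 306.0, -6.0], 0.57)]
1.2 [ 158.77050662 -604.47453939  222.6925849 ] [  35.61307554   89.99867863 -129.67056107] 1.0020094741820835
```

```bash
python3 - <<'E'
import cv2
import numpy as np
a=cv2.imread("pics/scene0.png");b=cv2.imread("pics/top0.png")
cv2.imwrite("pics/t.png",cv2.resize(b,(800,500)))
E
```

```text
(no output)
```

View pics/t.png

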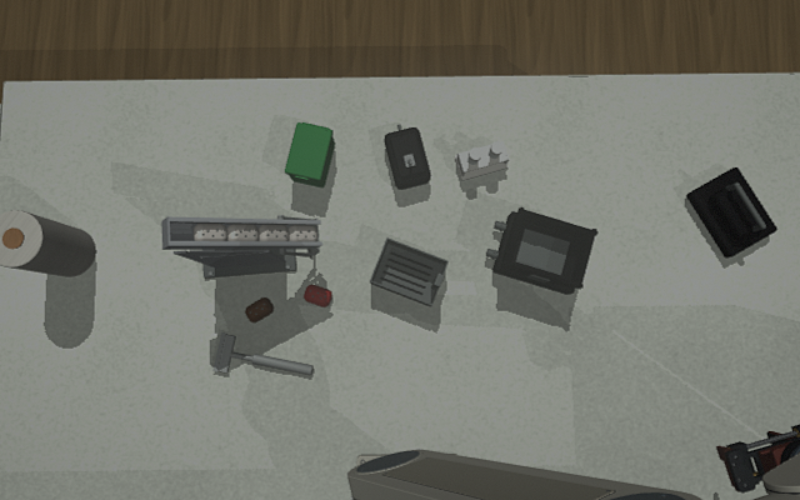

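View pics/scene0.png

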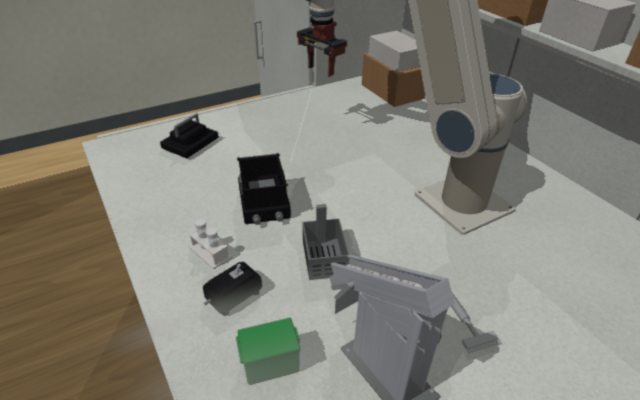

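```bash
cat > h.py <<'E'
import numpy as np, cv2
from scipy.optimize import minimize
from plant import *
def box(x0,x1,y0,y1,z0,z1): return np.array([[x,y,z] for x in (x0,x1) for y in (y0,y1) for z in (z0,z1)],float)
d=np.array([np.cos(.56),0,np.sin(.56)]);n=np.array([-np.sin(.56),0,np.cos(.56)])
chute=np.array([np.array([0,y,150])+d*s+n*t for y in(-24,24) for s in(0,285) for t in(-3,40)])
BASKET=[box(-70,70,-50,50,0,75),box(-70,-56,-13,13,0,130)]
FILTER=[box(-88,88,-68,68,0,50),box(-78,78,-58,58,50,120)]
def proj(c,P):
    i=camera_info(c); return cv2.projectPoints(np.float64(P),np.float64(i["rvec"]),np.float64(i["tvec"]),np.float64(i["intrinsics"]),None)[0][:,0]
def place(P,p,z=0):
    c,s=np.cos(p[2]),np.sin(p[2]); return P@np.array([[c,s,0],[-s,c,0],[0,0,1]])+[p[0],p[1],z]
S=8
def sil(c,parts,p,z=0):
    m=np.zeros((400*S//2,640*S//2),np.uint8)
    for P in parts:
        q=cv2.convexHull(np.float32(proj(c,place(P,p,z))))
        cv2.fillConvexPoly(m,np.int32(np.round((q+.5)*S/2)),1)
    return m>0
def fit(c_masks,parts,p0,z=0):
    big=[(c,cv2.resize(m.astype(np.uint8),None,fx=S/2,fy=S/2,interpolation=0)>0) for c,m in c_masks]
    def f(v):
        p=[v[0],v[1],v[2]/100]; e=0
        for c,m in big:
            s=sil(c,parts,p,z); e+=1-(s&m).sum()/(s|m).sum()
        return e/len(big)
    v0=np.array([p0[0],p0[1],p0[2]*100])
    sim=np.vstack([v0]+[v0+e for e in np.diag([8,8,10.])])
    r=minimize(f,v0,method="Nelder-Mead",options=dict(initial_simplex=sim,xatol=.05,fatol=1e-4))
    return [r.x[0],r.x[1],r.x[2]/100],r.fun
def draw(img,c,parts,p,z=0):
    for P in parts:
        q=cv2.convexHull(np.float32(proj(c,place(P,p,z))*2)); cv2.polylines(img,[np.int32(q)],True,(0,0,255),1)
E
python3 - <<'E'
from h import *
im=cv2.resize(get_image("top")[:,:,::-1],None,fx=2,fy=2)
get_image("scene")
def best(t,c):
    r=outline_of(t,c)
    for q in r[:3]:
        ys,xs=np.nonzero(q["mask"]); print(t,c,round(q["p"],2),len(xs),xs.mean().round(),ys.mean().round())
    return r
ft=best("filter","top");fs=best("filter","scene");bt=best("basket","top");bs=best("basket","scene");dt=best("dispenser","top")
np.savez("m.npz",**{k:v[0]["mask"] for k,v in dict(ft=ft,fs=fs,bt=bt,bs=bs,dt=dt).items() if v})
y0=np.pi/2
for nm,ms,parts,p0 in (("filter",[("top",ft)],FILTER,(535,-296,y0-.2)),("filter2",[("top",ft),("scene",fs)],FILTER,(535,-296,y0-.2)),("basket",[("top",bt)],BASKET,(497,-4,y0-.3)),("disp",[("top",dt)],[chute],(557,182,y0+.05))):
    if not all(r for _,r in ms): continue
    p,e=fit([(c,r[0]["mask"]) for c,r in ms],parts,p0); print(nm,np.round(p,3),np.degrees(p[2]),round(e,3)); draw(im,"top",parts,p)
cv2.imwrite("pics/fit.png",im[280:680,220:1020])
E
```

```text
filter top 0.72 3973 434.0 201.0
filter scene 0.95 3155 263.0 189.0
filter scene 0.48 502 343.0 296.0
basket top 0.62 2067 328.0 218.0
basket scene 0.73 2331 324.0 245.0
dispenser top 0.81 3676 190.0 197.0
filter [ 534.141 -297.368    1.268] 72.65249132669577 0.052
filter2 [ 532.598 -296.82     1.257] 72.0063096894208 0.057
basket [492.53   -8.412   1.201] 68.83420080687776 0.04
disp [514.012 186.741   1.612] 92.34554741933451 0.455
```

View pics/fit.png

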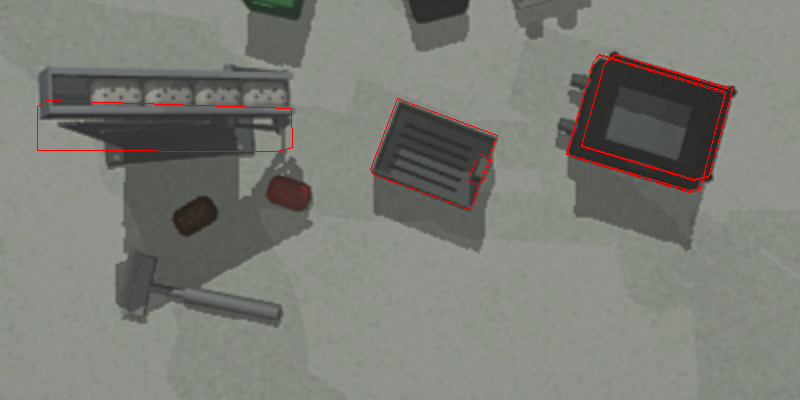

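```bash
python3 - <<'E'
from h import *
b=cv2.imread("pics/top0.png")[165:215,120:270]
im=cv2.resize(b,None,fx=5,fy=5,interpolation=cv2.INTER_CUBIC)
im=cv2.convertScaleAbs(im,alpha=1.6)
a=im.copy()
W=[np.array([np.array([0,y,150])+d*s+n*40 for y in(-24,24) for s in(0,285)])]
pin=[np.array([[53,-38,197],[53,38,197.]])]
for ang,col in((92,(0,0,255)),(95,(255,0,0))):
    for P in W:
        q=(proj("top",place(P,(557.5,183,np.radians(ang))))+.5-[120,165])*5
        cv2.polylines(im,[np.int32(cv2.convexHull(np.float32(q)))],True,col,1)
cv2.imwrite("pics/ch.png",np.vstack([a,im]))
E
```

```text
(no output)
```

View pics/ch.png

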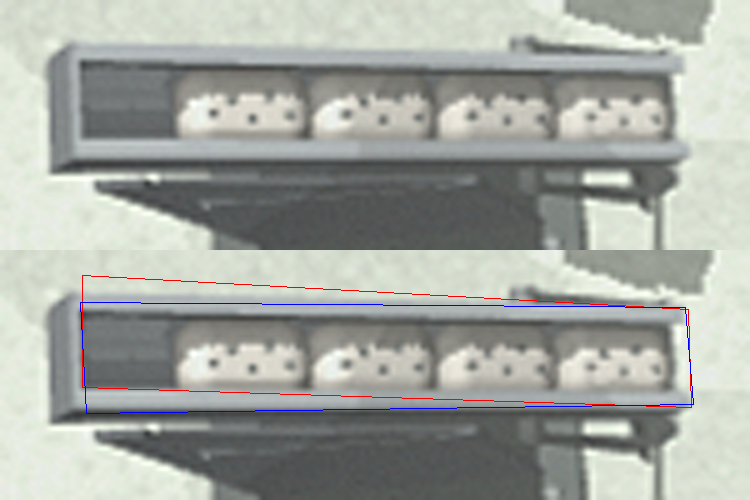

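```bash
python3 - <<'E'
from h import *
from scipy.optimize import least_squares
up=np.array([[82,62],[675,71]]);lo=np.array([[82,139],[680,142]])
f=lambda a:a/5+[119.5,164.5]
def line(p,y):
    return proj("top",place(np.array([np.array([0,y,150])+d*s+n*40 for s in(0,285)]),p))
def dist(P,L):
    t=L[1]-L[0]; t/=np.linalg.norm(t); r=P-L[0]; return r[:,0]*t[1]-r[:,1]*t[0]
def res(v):
    p=(v[0],v[1],v[2]/100); A=line(p,-22);B=line(p,22)
    # y axis of disp points to -x world (image down)
    e=(A[0,0]+B[0,0])/2-(119.5+685/5)
    return np.r_[dist(f(up),A),dist(f(lo),B),e]
r=least_squares(res,[557,183,162]); print(r.x, np.degrees(r.x[2]/100), r.fun)
p=[r.x[0],r.x[1],r.x[2]/100]
# block 1 rest position horizontally vs detections
pb=place(np.array([[0,0,150.]]),p); print(pb)
u=np.array([np.cos(p[2]),np.sin(p[2])]); 
g=np.array([498-5,-8.4]); 
for nm,b in(("basket",(492.5,-8.4,1.2015)),("filter",(534.3,-296.8,1.266))):
    print(nm,"lug",place(np.array([[-63,0,108.]]),b))
for cx in (-62,-90,-30): print("basket at disp x",cx,"lug",place(np.array([[cx-63,0,0.]]),p))
s=get_state(); print(s["tcp_pos"],s["eef_rot"])
from scipy.spatial.transform import Rotation as R
print(R.from_euler("xyz",s["eef_rot"],degrees=True).as_matrix().round(3),s["time"])
E
```

```text
[557.71457404 185.58572432 164.37812073] 94.18172562121742 [ 2.46262265  1.89431107 -2.48452302 -1.82114937 -0.09599623]
[[557.71457404 185.58572432 150.        ]]
basket lug [[469.75956481 -67.15263915 108.        ]]
filter lug [[ 515.39376956 -356.89620995  108.        ]]
basket at disp x -62 lug [[566.82958678  60.91850111   0.        ]]
basket at disp x -90 lug [[568.87134963  32.99304311   0.        ]]
basket at disp x -30 lug [[564.49614352  92.83331025   0.        ]]
[ 158.77427082 -604.51238907  222.69812673] [101.28217686  89.9969258  -64.00527602]
[[ 0.     0.254 -0.967]
 [-0.    -0.967 -0.254]
 [-1.     0.    -0.   ]] 1.55
```

step_arm(deltas=[[[1, 0, -0.35, -0.35, 0], [1, 0, -0.7, -0.7, 0], [1, 0, -1, -1, 0]]])

```text
time: 1.92
tcp_pos: [230.6, -480.9, 222.7]
eef_rot: [-143.2, 90.0, 51.5]
contact_force: [-1.0, -0.7, -0.6]
width: 0.998
```

step_arm(deltas=[[[1, 0, -0.35, -0.35, 0], [1, 0, -0.7, -0.7, 0], [1, 0, -1, -1, 0]]])

```text
time: 2.3
tcp_pos: [302.1, -358.8, 222.8]
eef_rot: [130.1, 90.0, -35.2]
contact_force: [0.7, -0.5, 0.6]
width: 1.002
```

step_arm(deltas=[[[1, 0, -0.35, -0.35, 0], [1, 0, -0.7, -0.7, 0], [1, 0, -1, -1, 0]]])

```text
time: 2.68
tcp_pos: [373.5, -236.7, 223.0]
eef_rot: [138.7, 90.0, -26.6]
contact_force: [-0.5, -1.1, 0.5]
width: 1.0
```

step_arm(deltas=[[[1, 0, -0.35, -0.35, 0], [1, 0, -0.7, -0.7, 0], [1, 0, -1, -1, 0]]])

```text
time: 3.05
tcp_pos: [444.9, -114.4, 222.9]
eef_rot: [153.2, 90.0, -12.1]
contact_force: [-0.0, -0.4, 1.5]
width: 0.998
```

step_arm(deltas=[[[1, 0, -0.2, -0.2, -0.08], [1, 0, -0.41, -0.37, -0.16], [1, 0, -0.41, -0.37, -0.24], [1, 0, -0.41, -0.37, -0.32], [1, 0, -0.41, -0.37, -0.4], [1, 0, -0.41, -0.37, -0.451], [1, 0, -0.41, -0.37, -0.451], [1, 0, -0.41, -0.37, -0.451]]])

```text
time: 4.05
tcp_pos: [469.5, -66.9, 222.7]
eef_rot: [117.3, 90.0, 6.1]
contact_force: [0.3, 0.3, -0.2]
width: 1.0
```

step_arm(deltas=[[[1, 0.5, 0, 0, 0], [1, 0.9, 0, 0, 0], [1, 0.9, 0, 0, 0]]])

```text
time: 4.42
tcp_pos: [467.3, -66.6, 130.6]
eef_rot: [-78.2, 89.7, 170.5]
contact_force: [-0.2, -0.2, 0.4]
width: 1.002
```

```bash
python3 - <<'E'
from h import *
im=get_image("scene")[:,:,::-1].copy()
P=place(np.array([[-63,0,130.],[-63,0,0]]),(492.5,-8.4,1.2015)); q=proj("scene",P); print(q)
r=outline_of("basket","scene"); print([ (x["p"],x["mask"].sum()) for x in r])
im=cv2.resize(im,None,fx=2,fy=2); draw(im,"scene",BASKET,(492.5,-8.4,1.2015))
u,v=np.int32(q[0]*2); cv2.imwrite("pics/g.png",cv2.resize(im[v-130:v+220,u-200:u+200],None,fx=1.5,fy=1.5))
E
```

```text
[[320.61181684 204.91623077]
 [319.85226869 241.43702278]]
[(0.83, np.int64(2254))]
```

View pics/g.png

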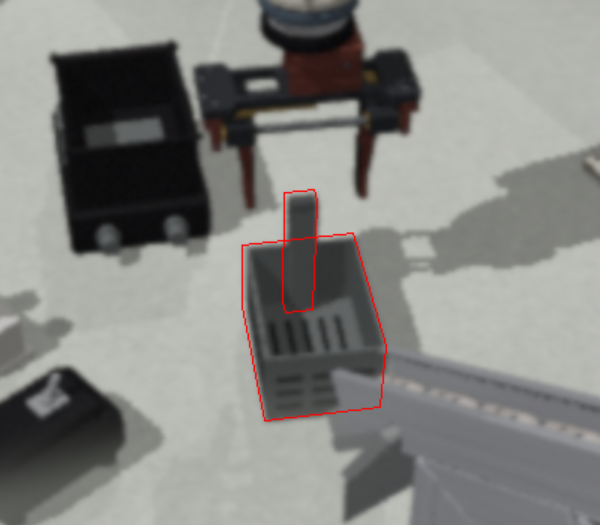

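The fitted basket outline matches in the scene view too, and the fingers straddle the lug. I'll descend and grip.

step_arm(deltas=[[[1, 0.3, 0, 0, 0], [1, 0.43, 0, 0, 0], [1, 0.43, 0, 0, 0], [0.2, 0.43, 0, 0, 0], [0.2, 0.43, 0, 0, 0], [0.2, 0.43, 0, 0, 0], [0.2, 0.43, 0, 0, 0], [0.2, 0.43, 0, 0, 0], [0.2, 0.43, 0, 0, 0]]], newtons=50)

```text
time: 5.65
tcp_pos: [469.4, -67.0, 89.7]
eef_rot: [-69.9, 90.0, 179.0]
contact_force: [0.6, 0.4, 1.1]
width: 0.355
```

step_arm(deltas=[[[0, 0, 0, 0, 0], [0, 0, 0, 0, 0], [0, 0, 0, 0, 0], [0, 0, 0, 0, 0]]], newtons=50)

```text
time: 6.15
tcp_pos: [469.4, -67.0, 89.6]
eef_rot: [-88.1, 90.0, 160.8]
contact_force: [-0.6, -0.6, -1.3]
width: 0.296
```

step_arm(deltas=[[[0, -0.12, 0, 0, 0], [0, -0.27, 0, 0, 0], [0, -0.27, 0.1, -0.22, -0.06], [0, -0.27, 0.2, -0.44, -0.13], [0, -0.27, 0.28, -0.65, -0.211], [0, -0.27, 0.28, -0.65, -0.211], [0, -0.27, 0.28, -0.65, -0.211]]])

```text
time: 7.02
tcp_pos: [518.5, -16.7, 117.1]
eef_rot: [-43.4, 90.0, -129.4]
contact_force: [-0.4, -0.0, -1.5]
width: 0.289
```

```bash
cat >> h.py <<'E'
def st():
    from scipy.spatial.transform import Rotation as R
    s=get_state(); M=R.from_euler("xyz",s["eef_rot"],degrees=True).as_matrix()
    return s,M,np.degrees(np.arctan2(M[1,1],M[0,1]))
def go(x,y,z,yaw_y):
    s,M,a=st(); dlt=M.T@(np.array([x,y,z])-s["tcp_pos"])
    print("t",round(s["time"],2),"tcp",np.round(s["tcp_pos"],1),"yaw_y",round(a,2),"shift/100",np.round(dlt/100,3),"turn/120",round(-((yaw_y-a+180)%360-180)/120,3),"F",np.round(s["contact_force"],1),"w",round(s["width"],3))
E
python3 - <<'E'
from h import *
go(568.9,33,116.6,4.2)
go(564.5,92.8,116.6,4.2)
im=get_image("scene")[:,:,::-1]
s,M,a=st(); yaw=np.radians(a+90); p=np.array(s["tcp_pos"][:2])+63*np.array([np.cos(yaw),np.sin(yaw)])
r=outline_of("basket","scene")[0]; print(r["p"])
print(p, s["tcp_pos"][2]-89, fit([("scene",r["mask"])],BASKET,(*p,yaw),27))
im=cv2.resize(im,None,fx=2,fy=2); draw(im,"scene",BASKET,(*p,yaw),27)
cv2.imwrite("pics/l.png",im[300:800,400:1000])
E
```

```text
t 7.03 tcp [518.5 -16.7 117.1] yaw_y 4.0 shift/100 [ 0.005  0.538 -0.461] turn/120 -0.002 F [-0.4 -0.  -1.5] w 0.289
t 7.03 tcp [518.5 -16.7 117.1] yaw_y 4.0 shift/100 [ 0.005  0.535 -1.06 ] turn/120 -0.002 F [-0.4 -0.  -1.5] w 0.289
0.82
[513.92859481  45.99128596] 27.969540136231473 ([np.float64(511.17841248392256), np.float64(42.683273910980986), np.float64(1.6368546920158349)], np.float64(0.24001795365712253))
```

View pics/l.png

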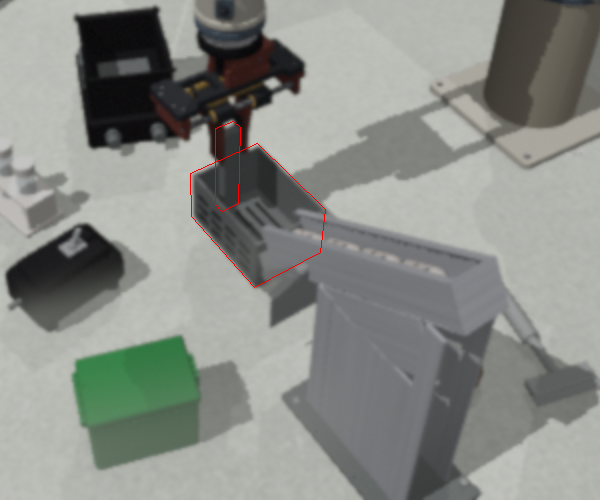

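step_arm(deltas=[[[0, 0, 0.27, -0.2, 0], [0, 0, 0.54, -0.4, 0], [0, 0, 0.54, -0.46, 0], [0, 0, 0.54, -0.46, 0], [0, 0, 0.54, -0.46, 0]]])

```text
time: 7.75
tcp_pos: [568.4, 32.6, 116.5]
eef_rot: [-86.9, 89.9, -172.8]
contact_force: [0.3, 0.1, -0.7]
width: 0.293
```

```bash
python3 - <<'E'
from h import *
go(564.5,92.8,116.6,4.2)
for c in("top","scene"):
    get_image(c)
    for t in("push_plate","chute_lip"):
        print(c,t,[(np.round(q["at"],1).tolist(),round(q["p"],2)) for q in spot_point(t,c)[:2]])
E
```

```text
t 7.75 tcp [568.4  32.6 116.5] yaw_y 4.1 shift/100 [-0.001  0.004 -0.603] turn/120 -0.001 F [ 0.3  0.1 -0.7] w 0.293
top push_plate [([560.2, 198.7, 94.1], 0.5), ([558.9, 192.0, -0.5], 0.37)]
top chute_lip [([553.4, 182.7, 152.2], 0.88)]
scene push_plate [([559.4, 199.4, 95.6], 0.6)]
scene chute_lip [([552.7, 180.4, 150.1], 0.64), ([532.9, -292.5, 48.8], 0.25)]
```

step_arm(deltas=[[[0, 0, 0, -0.2, 0], [0, 0, 0, -0.35, 0], [0, 0, 0, -0.47, 0], [0, 0, 0, -0.57, 0], [0, 0, 0, -0.57, 0], [0, 0, 0, -0.57, 0], [0, 0, 0, -0.57, 0]]])

```text
time: 8.93
tcp_pos: [565.2, 89.6, 116.4]
eef_rot: [-56.4, 90.0, -142.3]
contact_force: [-1.0, -2.7, -5.0]
width: 0.292
```

```bash
python3 - <<'E'
from h import *
go(564.5,92.8,116.6,4.2)
a=get_image("top")[:,:,::-1];b=get_image("scene")[:,:,::-1]
cv2.imwrite("pics/p.png",np.vstack([cv2.resize(a[150:250,120:320],(800,400))[:300],cv2.resize(b[180:330,220:520],(600,300)).repeat(1,0) if 0 else cv2.copyMakeBorder(cv2.resize(b[180:330,220:520],(600,300)),0,0,0,200,0)]))
E
```

```text
t 8.93 tcp [565.2  89.6 116.4] yaw_y 4.13 shift/100 [-0.002 -0.005 -0.032] turn/120 -0.001 F [-1.  -2.7 -5. ] w 0.292
```

View pics/p.png

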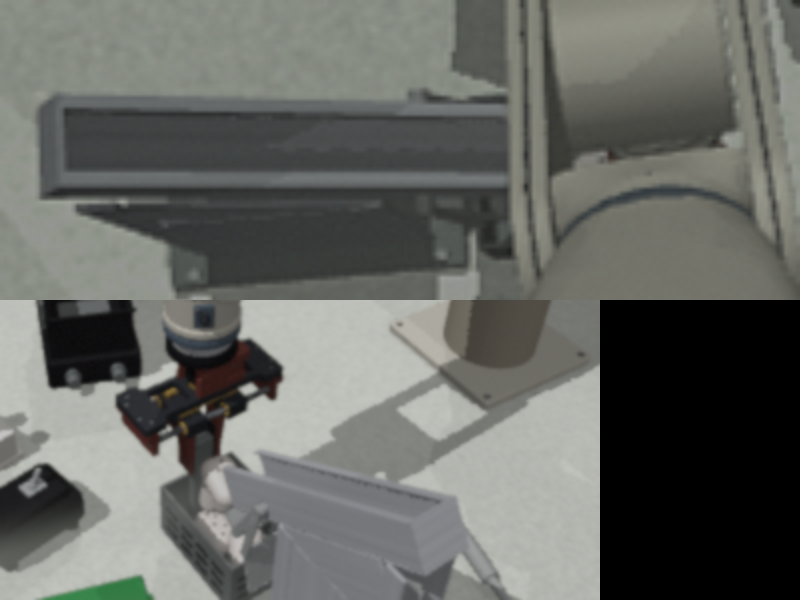

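step_arm(deltas=[[[0, 0, 0, 0, 0], [0, 0, 0, 0, 0], [0, 0, 0, 0, 0], [0, 0, 0, 0, 0]]])

```text
time: 9.52
tcp_pos: [565.5, 90.2, 116.7]
eef_rot: [87.4, 90.0, 1.5]
contact_force: [0.7, -1.3, -4.7]
width: 0.297
```

```bash
cat >> h.py <<'E'
def inb(P,lift=27.5):
    s,M,a=st(); yaw=np.radians(a+90); c=np.array([np.cos(yaw),np.sin(yaw)]); q=np.array(P)[:2]-(np.array(s["tcp_pos"][:2])+63*c)
    return np.round([q@c, -q[0]*c[1]+q[1]*c[0], P[2]-(s["tcp_pos"][2]-89)],0)
E
python3 - <<'E'
from h import *
for c in("scene","top"):
    b=get_image(c)
    print([(inb(q["at"]).tolist(),round(q["p"],2)) for q in spot_point("block1",c)[:7]])
    if c=="scene": cv2.imwrite("pics/q.png",cv2.resize(b[220:320,270:390,::-1],(720,600),interpolation=cv2.INTER_CUBIC))
E
```

```text
[([24.0, -24.0, 27.0], 0.76), ([-42.0, 20.0, 52.0], 0.68), ([-20.0, -4.0, 20.0], 0.59), ([40.0, 11.0, 15.0], 0.56), ([-337.0, -161.0, -26.0], 0.18)]
[([175.0, 131.0, -15.0], 0.56), ([44.0, 110.0, -16.0], 0.55), ([-24.0, -4.0, 17.0], 0.44)]
```

View pics/q.png

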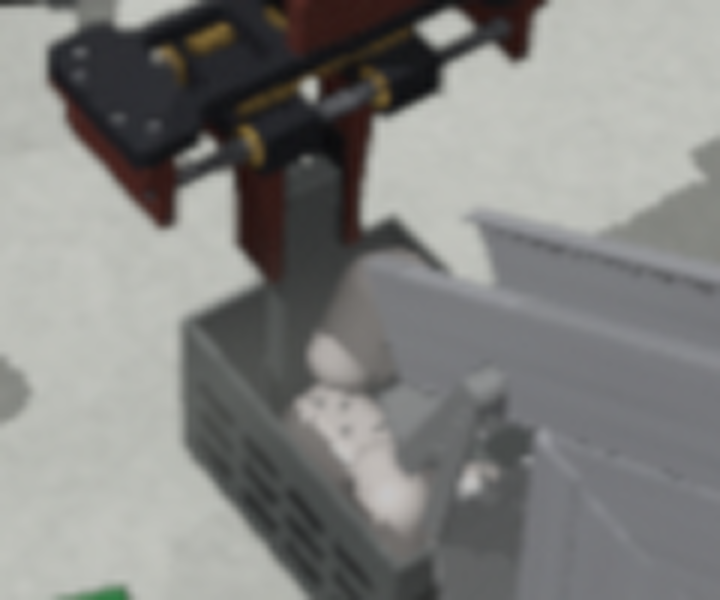

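step_arm(deltas=[[[0, 0, 0, 0.03, 0], [0, 0, 0, 0.09, 0], [0, 0, 0, 0.18, 0], [0, 0, 0, 0.3, 0], [0, 0, 0, 0.45, 0], [0, 0, 0, 0.6, 0], [0, 0, 0, 0.75, 0], [0, 0, 0, 0.88, 0], [0, 0, 0, 0.96, 0], [0, 0, 0, 1, 0], [0, 0, 0, 1, 0]]])

```text
time: 11.1
tcp_pos: [572.6, -9.6, 116.7]
eef_rot: [-149.1, 90.0, 125.0]
contact_force: [-0.2, 0.6, -2.3]
width: 0.291
```

```bash
python3 - <<'E'
from h import *
for c in("scene","top"):
    b=get_image(c)
    print([(inb(q["at"]).tolist(),round(q["p"],2)) for q in spot_point("block1",c)[:7]])
    if c=="scene":
        cv2.imwrite("pics/r.png",cv2.resize(b[180:300,270:430,::-1],(800,600),interpolation=cv2.INTER_CUBIC))
    # filter refit
for c in("scene","top"):
    for q in outline_of("filter",c)[:1]:
        print(c,q["p"],fit([(c,q["mask"])],FILTER,(534,-297,1.265)))
go(515.4,-357,234,-17.6)
E
```

```text
[([-39.0, 20.0, 54.0], 0.63), ([-20.0, -5.0, 20.0], 0.55), ([39.0, 12.0, 10.0], 0.55), ([29.0, -21.0, 27.0], 0.52)]
[([146.0, 108.0, -15.0], 0.73), ([37.0, 13.0, 12.0], 0.64), ([-22.0, 4.0, 16.0], 0.53), ([277.0, 132.0, -17.0], 0.53), ([24.0, -22.0, 31.0], 0.45)]
scene 0.89 ([np.float64(534.3449955105357), np.float64(-301.54946791335965), np.float64(1.2366813316086493)], np.float64(0.3250490918016691))
top 0.95 ([np.float64(533.7142921730324), np.float64(-297.28767300829486), np.float64(1.2586579574773342)], np.float64(0.05918057663125953))
t 11.4 tcp [572.7  -9.2 116.7] yaw_y 4.18 shift/100 [-1.173 -0.825  3.427] turn/120 0.182 F [-0.2  0.1 -3.4] w 0.297
```

View pics/r.png

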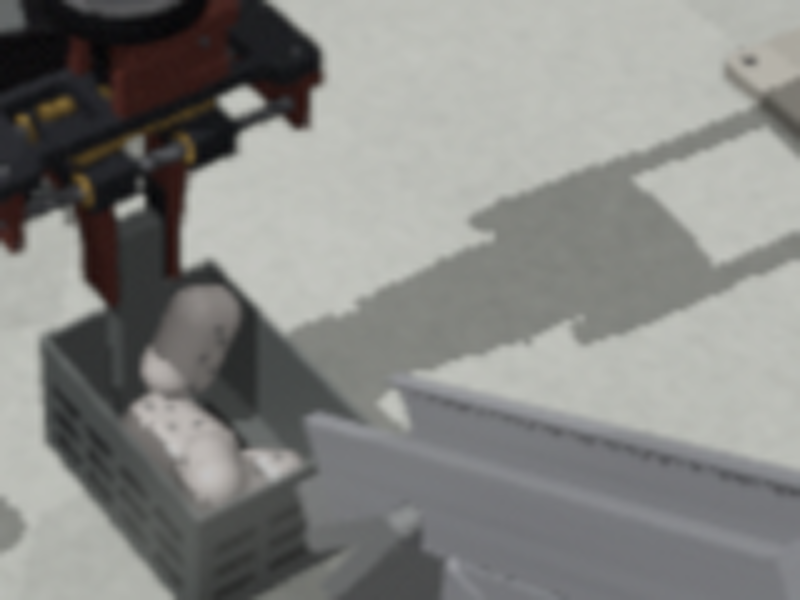

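step_arm(deltas=[[[0, -0.04, 0, 0.04, 0], [0, -0.12, 0, 0.12, 0.01], [0, -0.24, 0, 0.24, 0.03], [0, -0.38, -0.05, 0.38, 0.05], [0, -0.52, -0.1, 0.52, 0.08], [0, -0.66, -0.15, 0.66, 0.11], [0, -0.8, -0.2, 0.78, 0.14], [0, -0.92, -0.22, 0.88, 0.165], [0, -0.98, -0.24, 0.95, 0.18], [0, -1, -0.24, 1, 0.182], [0, -1, -0.24, 1, 0.182]]])

```text
time: 12.78
tcp_pos: [555.9, -111.2, 216.4]
eef_rot: [-91.7, 90.0, 160.6]
contact_force: [0.2, -0.3, -3.4]
width: 0.294
```

```bash
python3 - <<'E'
from h import *
go(514.7,-357,236,-17.7)
E
```

```text
t 12.78 tcp [ 555.9 -111.2  216.4] yaw_y -17.69 shift/100 [-0.196  0.355  2.467] turn/120 0.0 F [ 0.2 -0.3 -3.4] w 0.294
```

step_arm(deltas=[[[0, -0.05, 0, 0.03, 0], [0, -0.12, 0.02, 0.1, 0], [0, -0.2, 0.05, 0.22, 0], [0, -0.2, 0.08, 0.38, 0], [0, -0.2, 0.12, 0.55, 0], [0, -0.2, 0.14, 0.72, 0], [0, -0.2, 0.15, 0.88, 0], [0, -0.2, 0.15, 1, 0]]])

```text
time: 13.78
tcp_pos: [539.4, -212.0, 236.5]
eef_rot: [-100.5, 90.0, 151.8]
contact_force: [0.1, -0.1, -3.4]
width: 0.291
```

step_arm(deltas=[[[0, 0, 0.03, 0.14, 0], [0, 0, 0.06, 0.28, 0], [0, 0, 0.09, 0.42, 0], [0, 0, 0.12, 0.56, 0], [0, 0, 0.15, 0.7, 0], [0, 0, 0.17, 0.84, 0], [0, 0, 0.18, 0.94, 0], [0, 0, 0.2, 1, 0], [0, 0, 0.2, 1, 0]]])

```text
time: 14.9
tcp_pos: [528.5, -312.5, 236.7]
eef_rot: [151.4, 90.0, 43.7]
contact_force: [-0.7, 0.9, -3.9]
width: 0.291
```

step_arm(deltas=[[[0, 0, 0, 0.12, 0], [0, 0, 0, 0.25, 0], [0, 0, 0, 0.37, 0], [0, 0, 0, 0.44, 0], [0, 0, 0, 0.46, 0], [0, 0, 0, 0.46, 0], [0, 0, 0, 0.46, 0]]])

```text
time: 15.78
tcp_pos: [514.7, -355.7, 236.7]
eef_rot: [-153.5, 90.0, 98.8]
contact_force: [0.0, 0.4, -3.2]
width: 0.294
```

```bash
python3 - <<'E'
from h import *
go(514.7,-357,136,-17.7)
for c in("scene","top"):
    b=get_image(c)
    print(c,[(inb(q["at"]).tolist(),round(q["p"],2)) for q in spot_point("block1",c)[:5]])
    print([(np.round(q["at"],1).tolist(),round(q["p"],2)) for q in spot_point("basket",c)[:2]],[(np.round(q["at"],1).tolist(),round(q["p"],2)) for q in spot_point("filter",c)[:2]])
    if c=="scene":
        im=cv2.resize(b[:,:,::-1],None,fx=4,fy=4)
        s,M,a=st();yaw=np.radians(a+90);p=np.array(s["tcp_pos"][:2])+63*np.array([np.cos(yaw),np.sin(yaw)]);print(p)
        for P,pp,z in ((BASKET,(*p,yaw),s["tcp_pos"][2]-89),(FILTER,(533.9,-297,np.radians(72.3)),0)):
            for Q in P:
                q=cv2.convexHull(np.float32((proj(c,place(Q,pp,z))+.5)*4)); cv2.polylines(im,[np.int32(q)],True,(0,0,255),1)
        cv2.imwrite("pics/f.png",im[320:920,700:1400])
    else:
        r=outline_of("basket",c)
        if r: print("fit",r[0]["p"],fit([(c,r[0]["mask"])],BASKET,(*p,yaw),s["tcp_pos"][2]-89))
E
```

```text
t 15.78 tcp [ 514.7 -355.7  236.7] yaw_y -17.67 shift/100 [1.007 0.004 0.012] turn/120 0.0 F [ 0.   0.4 -3.2] w 0.294
scene [([-43.0, 20.0, 53.0], 0.73), ([-20.0, -7.0, 20.0], 0.62), ([27.0, -21.0, 25.0], 0.46)]
[([532.8, -295.9, 143.3], 0.8)] [([530.8, -293.5, -2.8], 0.81)]
[ 533.80021775 -295.76818943]
top [([39.0, 11.0, 14.0], 0.78), ([551.0, 299.0, -134.0], 0.78), ([27.0, -23.0, 33.0], 0.76), ([-22.0, -2.0, 17.0], 0.64), ([440.0, 233.0, -135.0], 0.58)]
[([534.7, -293.0, 142.8], 0.95)] [([532.5, -297.3, 4.7], 0.93), ([555.2, 181.5, 150.3], 0.69)]
fit 0.62 ([np.float64(533.6023599076422), np.float64(-292.1110315312741), np.float64(1.2598012728232135)], np.float64(0.4893420391762934))
```

View pics/f.png

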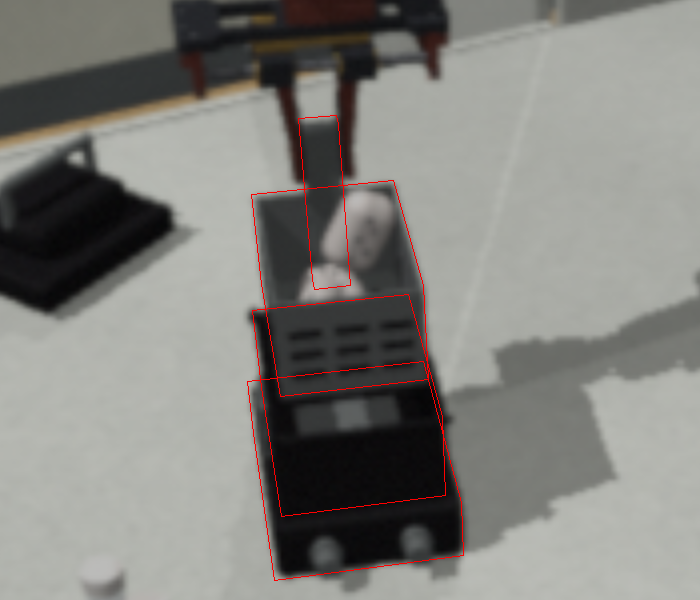

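step_arm(deltas=[[[0, 0.1, 0, 0.01, 0], [0, 0.22, 0, 0.01, 0], [0, 0.28, 0, 0.01, 0], [0, 0.33, 0, 0.01, 0], [0, 0.38, 0, 0.01, 0], [0, 0.43, 0, 0.01, 0], [0, 0.43, 0, 0.01, 0]]])

```text
time: 17.1
tcp_pos: [514.1, -356.8, 193.3]
eef_rot: [-107.6, 90.0, 144.7]
contact_force: [0.6, -0.5, -4.1]
width: 0.292
```

step_arm(deltas=[[[0, 0.07, 0, 0, 0], [0, 0.14, 0, 0, 0], [0, 0.21, 0, 0, 0], [0, 0.28, 0, 0, 0], [0, 0.35, 0, 0, 0], [0, 0.42, 0, 0, 0], [0, 0.46, 0, 0, 0], [0, 0.49, 0, 0, 0], [0, 0.49, 0, 0, 0]]])

```text
time: 18.23
tcp_pos: [514.2, -356.9, 144.5]
eef_rot: [-107.1, 90.0, 145.2]
contact_force: [-0.8, -0.2, -4.0]
width: 0.295
```

step_arm(deltas=[[[0, 0.02, 0, 0, 0], [0, 0.04, 0, 0, 0], [0, 0.05, 0, 0, 0], [0, 0.05, 0, 0, 0]]])

```text
time: 18.73
tcp_pos: [514.6, -357.5, 140.8]
eef_rot: [73.9, 89.9, -33.8]
contact_force: [-2.5, -1.4, 5.2]
width: 0.293
```

step_arm(deltas=[[[0.4, 0, 0, 0, 0], [0.5, 0, 0, 0, 0], [0.6, 0, 0, 0, 0], [0.7, 0, 0, 0, 0], [0.7, 0, 0, 0, 0], [0.7, 0, 0, 0, 0], [0.7, -0.2, 0, 0, 0], [0.7, -0.5, 0, 0, 0], [0.7, -0.9, 0, 0, 0], [0.7, -1, 0, 0, 0], [0.7, -1, 0, 0, 0]]])

```text
time: 20.1
tcp_pos: [514.5, -357.2, 240.7]
eef_rot: [71.5, 89.9, -36.2]
contact_force: [-0.1, -0.5, 0.5]
width: 0.698
```

```bash
python3 - <<'E'
from h import *
F=(533.4,-297,np.radians(72.3))
b=get_image("scene");im=cv2.resize(b[:,:,::-1],None,fx=4,fy=4)
print([(np.round(q["at"],1).tolist(),round(q["p"],2)) for q in spot_point("basket","scene")[:2]])
print([(np.round(q["at"],1).tolist(),round(q["p"],2)) for q in spot_point("block1","scene")[:6]])
for Q in BASKET:
    q=cv2.convexHull(np.float32((proj("scene",place(Q,F,50))+.5)*4)); cv2.polylines(im,[np.int32(q)],True,(0,0,255),1)
cv2.imwrite("pics/e.png",im[320:920,700:1400])
get_image("top")
print([(np.round(q["at"],1).tolist(),round(q["p"],2)) for q in spot_point("basket","top")[:2]])
print(get_state()["contact_force"],get_state()["width"])
E
```

```text
[([535.5, -296.6, 48.4], 0.74), ([530.4, -294.3, 1.3], 0.63)]
[([501.9, -330.4, 104.8], 0.76), ([563.8, -275.1, 77.1], 0.46), ([531.5, -315.4, 71.9], 0.41)]
[([536.5, -293.7, 45.9], 0.9), ([559.6, 187.3, 1.3], 0.39)]
[-0.24070656  0.7435402   0.6939039 ] 0.6996634364422303
```

View pics/e.png

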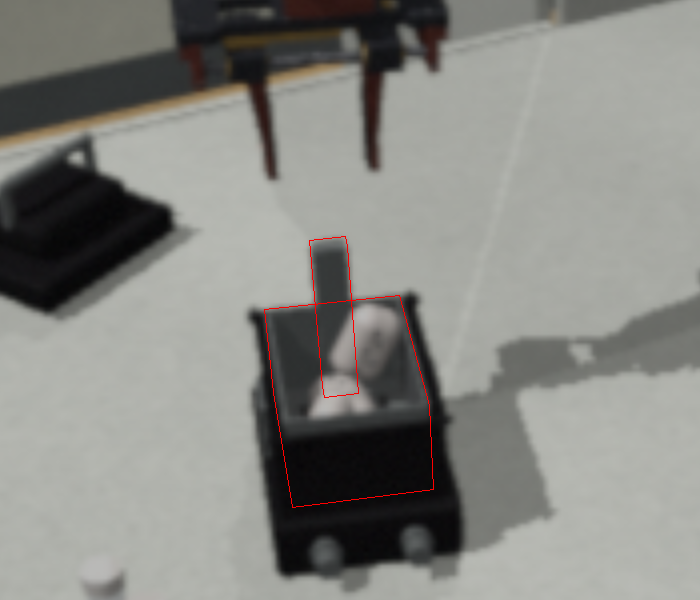

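```bash
python3 -c "
from plant import *
hand_in(); print(get_state()['time'])"
```

```text
the job is handed in; nothing more can be done
the job is handed in; nothing more can be done
```

The filled basket is in the filter well, the gripper has let go, and the job is handed in. The last clock reading before that was about 20 s of the 51 s allowed. The hand-in reports no verdict, so success rests on my own checks below.

- **Filling:** I gripped the basket's lug at 50 N and pushed the plate back about 57 mm from my starting point. The picture showed an empty chute, and the networks then put all four blocks inside the basket, the highest about 54 mm above its underside. No block was seen on the shelf.
- **Seating:** During lowering there was no side force inside the well, and contact with the floor came at TCP height 140.8 mm, against about 139.6 mm expected.
- **Final look:** The basket's outline matches the home pose and its rim is level with an even margin all round. The networks put its origin at about (536, -295, 47), against a filter centre of about (534, -297) and a floor height of 50. That is within their 4 mm error.
- **Gripper:** It is about 60 mm above the lug top, with no contact force beyond noise.

**Not fully confirmed:**
- After release the scene camera showed only three of the four blocks, because the fourth is hidden behind the front wall. All four were last confirmed above the well just before lowering, three by each camera.
- I did not measure the bystanders again, but the arm's path stayed clear of them.

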